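Squeeze a dowelled block tight in the bench locking clamp and free it

ROBOT

A 7-joint arm with a two-finger parallel gripper is mounted at the origin on the work surface. World frame = base frame: x ahead of the robot, y to its left, z up, the work surface at z = 0. Lengths are in m, angles in rad, forces in N, time in s.
With the tool pointing down it reaches from about 0.4 to 0.875 m from the base axis. Payload 19.3 kg.
Tool frame: the origin (TCP) lies at the very end of the fingers, on their centre line; the grasp point (between the pads) lies 19 mm behind it; z points along the fingers, y is the direction in which the jaws open and shut (so a half turn about z gives the same grasp; the last joint's range is limited). The gripper opens to 85 mm and grips with 20 to 120 N. Pads are 22 mm wide; open, the fingers measure 114 mm over their backs; the gripper's body (76 mm by 85 mm) begins 54 mm behind the grasp point. The pads swing forward as they close: fully open they stand 13 mm farther back than shut.
Start: joints at [1.036, 0.521, -0.036, 1.599, 0.021, 1.021, -0.113], TCP at [0.28, -0.559, 0.231] pointing down, gripper open.
Joint ranges: [-2.91, 2.91], [-0.3, 2.13], [-1.5, 1.42], [0.17, 2.43], [-1.26, 4.41], [0.16, 1.93], [-2.52, 2.52]. Speed limits (rad/s): [1.89, 1.89, 2.39, 2.39, 3.01, 3.01, 3.01].

INTERFACE

Orientations are given as [roll, pitch, yaw] about the fixed x, y, z axes, in that order (R = Rz(yaw) Ry(pitch) Rx(roll)).
In Python, from workcell import telemetry, imaging, ticket gives the robot as it stands.
- The arm moves only by the tool carry_out, never from a script. Its argument "series" is a list of rows, each a list of 7 numbers: the shift along the tool's x, y, z in m, then the turn, a rotation vector about the tool's x, y, z in rad, then the closure in counts, from 0 (fully open) to 255 (shut). In form: [[tx, ty, tz, ax, ay, az, jaw], ...]. A call has 1 to 10 rows; each row is the pose to reach, as a shift and turn from the pose commanded when the call began, along the tool's axes at that moment; what a row does not reach only later rows make up. A row lasts 1/8 s, in which the tool goes at most 62.5 mm and 10.7 degrees, less where a joint would pass 70% of its speed; a pose out of reach is approached as far as the arm can. A call with a gripper value outside its range is refused whole. The fingers move at their own pace and stop on an object; "force" is the grip in N (left out, the last holds). Time passes only in rows, so rows that repeat a pose let the fingers close. It gives the time, the measured TCP pose, the force and the opening at its end, in the units of the state.
- telemetry.observe(): the state, without advancing time (a new reading comes with each control period).
- imaging.grab_frame(name): name is "scene" or "side" or "wrist"; returns (picture, depth): 480x640x3 uint8, blue, green, red; 480x640 float32, m along the optical axis (not along the pixel's ray), 0 where there is no reading.
- imaging.camera_info(name): a dict with "mtx" (3x3 intrinsics, pixels), "extrinsics" (4x4, takes a point from camera to world coordinates); the wrist camera has in their place "hand_eye" (4x4, takes a point from camera to tool coordinates, whose origin is the TCP and whose axes are the flange's). Camera axes: x right, y down, z forward; pixel columns grow to the right and rows downward; lengths in m; the calibration is good to about 2 mm. A picture is of the moment at which its call begins: read the wrist's pose just before it. camera_info takes no time and is no camera call.
- ticket.job_done(): hands the job in, once; it reports no verdict.
The state is a dict: "clock": time; "qpos": joint angles; "qd": joint speeds; "joint_efforts": joint torques, N m; "position": TCP position; "tool_rot": TCP orientation; "force": force on the tool from outside, world axes, zero at the start; "moment": the same for the moment, N m; "grip_width": finger opening in m.
Only numpy, scipy, OpenCV 4.12 (cv2) and the standard library are available. Lean on these libraries where they do the work, as an engineer would, in place of code of your own. Each camera call takes 0.05 s, during which the arm holds its last target.

TASK

The dowelled joint of the wooden block lying in the bench locking clamp still gapes. Push the clamp's raised upper handle all the way down past its dead centre so that the clamp squeezes the joint shut and stays locked when you let go of it; then press the release lever at the back so that the clamp springs open, leaving the closed block lying on the clamp's anvil. Do not knock over the glue bottle.

Things in the scene. Friction and masses are not known exactly. Their poses are not given: they have to be found in the camera images.
- clamp: bench locking clamp (locking-pliers type), bare steel, on a plywood board 465 x 150 x 18 mm fixed to the table. Origin: on the table top, directly below the upper jaw's pin; x points along the clamp to the jaws, -x to the handles and release lever, z up. Its parts move in its x-z plane at y = 0. Board from x = -310 to +155 mm; steelwork up to 60 mm wide; open jaw up to about 190 mm high.
- clamp_handle (a joint): upper handle, rad: 0 = fully open (it rises from its pin at 60 degrees towards clamp -x), 0.95 = dead centre, 1.05 = stop, handle level. A weak spring (0.25 N m) swings it open; pushed past 0.95 with the block in the jaws it snaps to 1.05 and stays locked when let go. Pushing it down 130 mm from its pin takes up to 13 N, most at 0.6 to 0.9 rad. The jaw comes down with it.
- handle_pin (a point): fixed pin on which the upper handle turns, at clamp (-82, 0, 135) mm
- handle_point (a point): point on the centre line of the upper handle, 130 mm from its pin, inside the black rubber grip; it swings about the pin with the handle: at clamp (-146, 0, 248) mm when open, (-212, 0, 135) mm when locked. The bar is 20 to 24 mm wide (clamp y) and 14 to 18 mm thick; it ends 160 mm from the pin.
- release (a joint): release lever, rad: 0 = at rest (a light spring returns it), 0.7 = paddle fully pressed. A rocker at the back end of the clamp: its nose lies under the end of the locked handle; pressing the paddle about 0.45 rad (25 mm) down lifts the handle back over dead centre and the clamp springs open; fully pressed is 38 mm down. Takes under 8 N.
- release_pin (a point): fixed pin on which the release lever turns, at clamp (-266, 0, 104) mm
- paddle_top (a point): centre of the top face of the release lever's dark steel thumb paddle, 32 mm (clamp x) by 26 mm (clamp y), at rest at clamp (-316, 0, 128) mm, to be pressed down from above; it swings about release_pin
- anvil (a point): centre of the top face of the fixed lower jaw's steel plate (70 x 48 mm), at clamp (105, 0, 50) mm; z up, x as the clamp's
- block: loose pale wooden block of two halves, each 90 x 56 x 20 mm, joined by dowels; lies flat on the anvil. Origin: centre of the underside of the lower half; x along the 90 mm side, z up. 47 mm high while the joint gapes, 40 mm when shut.
- block_top (a joint): how far the upper half has been pressed down on its stiff dowels (15 N), m: 0 = gap of 7 mm, 0.007 = joint shut
- glue_bottle: white plastic glue bottle, 56 mm across, 150 mm high, standing on the table near the jaw end of the clamp. Origin: centre of its underside, z up.

How it is judged:
On the way, in this order (a step that is already met when the one before it is completed fails the run):
1. the clamp is locked past dead centre on the block, joint shut, with the fingers off the clamp (value of joint clamp_handle above 1 rad and value of joint block_top above 0.006 m and contact force between clamp and block above 20 N and contact force between the fingers and clamp below 0.5 N), for 0.2 s.
2. the release lever is pressed while the clamp is still closed (value of joint release above 0.15 rad and value of joint clamp_handle above 0.6 rad).
At the end, for the whole second after the job is handed in: The clamp stands open (handle within 0.1 rad of fully open) with its release lever back at rest (below 0.1 rad), and the block, its joint shut (gap under 1 mm), lies flat and still on the anvil, its centre within 30 mm of the anvil's centre; the glue bottle stands upright (value of joint each of clamp_handle, release below 0.1 rad and value of joint block_top above 0.006 m and horizontal distance between block and anvil below 0.03 m and z of block in the frame of anvil between -0.006 and 0.006 m and angle between block's own z axis and vertical below 0.1 rad and linear speed of block below 0.02 m/s and angle between glue_bottle's own z axis and vertical below 0.2 rad); the robot touches nothing.
It fails at once if the glue bottle is knocked over (angle between glue_bottle's own z axis and vertical above 0.6 rad).
It also fails if it takes over 42 s, if anything falls off the work surface, if the arm or the gripper's body presses on something with over 40 N, if the wrist force passes 120 N, or if a joint passes its speed limit or range.

## Working session

There is one attempt and no reset: what is moved stays moved. The work goes in short steps, Python scripts to look and compute and a tool call to move; the robot and the scene stay as the last step left them, time stands still between calls to the robot, and variables do not carry over. Pictures are saved under pics/ and viewed, and the job is handed in when it is done.

Besides the shell and the picture viewer there is one more tool, called by a JSON object that holds its "name" and its "arguments". carry_out: Moves the arm, as the interface text tells. Its arguments: {"type":"object","properties":{"series":{"type":"array"},"force":{"type":"number"}},"required":["series"]}

```bash
ls; mkdir -p pics; python3 - <<'E'
from workcell import telemetry, imaging
import cv2,numpy as np
s=telemetry.observe(); print(s)
for n in ("scene","side"):
    p,d=imaging.grab_frame(n); cv2.imwrite(f"pics/{n}0.png",p); np.save(f"pics/{n}0.npy",d)
    print(imaging.camera_info(n))
print(imaging.camera_info("wrist"))
E
```

```text
pics
{'clock': 0.0, 'qpos': array([ 1.03579229,  0.5220143 , -0.03634444,  1.59999638,  0.02122126,
        1.02112799, -0.11283673]), 'qd': array([-1.95180634e-03, -5.92270090e-04,  3.10948531e-04,  1.63397043e-03,
       -2.08277604e-05, -1.35264583e-03, -1.69529215e-04]), 'joint_efforts': array([-9.88167449e-04, -9.27095532e+01,  1.97931156e+00, -3.69934988e+01,
        1.77271018e-02,  8.31843558e-03, -5.61965408e-06]), 'position': array([ 0.27997071, -0.55840167,  0.23072954]), 'tool_rot': array([-3.14043615e+00,  9.35659391e-05,  4.64783073e-01]), 'force': array([-0.09889037,  0.46503142,  0.04123744]), 'moment': array([ 0.00121005,  0.00200245, -0.00631159]), 'grip_width': 0.08529000169964486}
{'mtx': array([[451.59098186,   0.        , 320.53189795],
       [  0.        , 451.59098186, 238.00890844],
       [  0.        ,   0.        ,   1.        ]]), 'extrinsics': array([[ 0.77680608,  0.47854534, -0.40934907,  0.90201722],
       [ 0.62949174, -0.60831571,  0.48341715, -0.37709634],
       [-0.01767645, -0.63320324, -0.77378369,  0.86132426],
       [ 0.        ,  0.      
[... 368 characters left out ...]
13793e-01],
       [ 4.85636925e-04, -6.94795235e-01, -7.19207443e-01,
         7.87119793e-01],
       [ 0.00000000e+00,  0.00000000e+00,  0.00000000e+00,
         1.00000000e+00]])}
{'mtx': array([[392.64217375,   0.        , 320.02585455],
       [  0.        , 392.64217375, 238.07705642],
       [  0.        ,   0.        ,   1.        ]]), 'hand_eye': array([[-1.01868645e-03, -9.47910089e-01, -3.18536379e-01,
         8.22671641e-02],
       [ 9.99999446e-01, -1.05050916e-03, -7.18839493e-05,
         3.99989504e-04],
       [-2.66485862e-04, -3.18536276e-01,  9.47910634e-01,
        -1.43933442e-01],
       [ 0.00000000e+00,  0.00000000e+00,  0.00000000e+00,
         1.00000000e+00]])}
```

View pics/scene0.png

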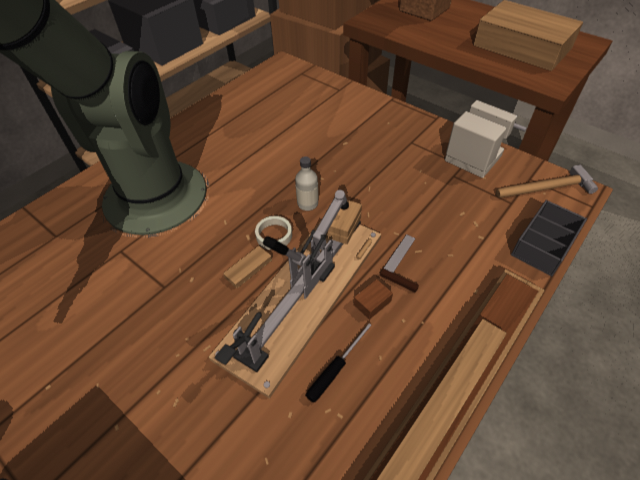

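View pics/side0.png

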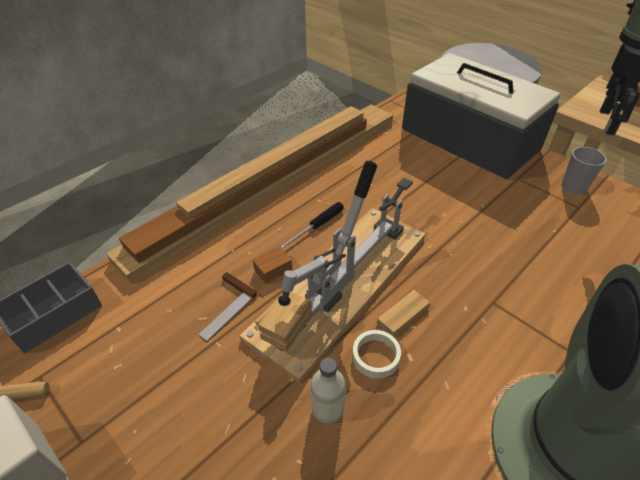

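The scene view shows the board with corners near (210,357), (268,393) and (380,235), the raised grip near (275,245) and the paddle near (226,354). In the side view the grip is near (367,178), the paddle near (405,184) and the bottle near (328,390). Next I'll fit the board from depth.

```bash
cat > h.py <<'E'
import numpy as np,cv2
from workcell import imaging
def cloud(n,d,E=None):
    c=imaging.camera_info(n);K=c["mtx"];E=c["extrinsics"] if E is None else E
    v,u=np.mgrid[0:480,0:640]
    P=np.stack([(u-K[0,2])/K[0,0]*d,(v-K[1,2])/K[1,1]*d,d],-1)
    W=P@E[:3,:3].T+E[:3,3]; W[d==0]=np.nan
    return W
def ray(n,u,v,z):
    c=imaging.camera_info(n);K=c["mtx"];E=c["extrinsics"]
    r=E[:3,:3]@np.array([(u-K[0,2])/K[0,0],(v-K[1,2])/K[1,1],1.]);o=E[:3,3]
    return o+r*(z-o[2])/r[2]
E
python3 - <<'E'
from h import *
allp=[]
for n in("scene","side"):
    d=np.load(f"pics/{n}0.npy");W=cloud(n,d)
    tab=W[(np.abs(W[...,2])<.008)];print(n,"table z",np.median(tab[:,2]))
    m=((W[...,2]>.011)&(W[...,2]<.025)&(W[...,0]>.1)&(W[...,0]<1)&(W[...,1]<.2)).astype(np.uint8)
    m=cv2.morphologyEx(m,cv2.MORPH_OPEN,np.ones((3,3),np.uint8))
    k,l,st,_=cv2.connectedComponentsWithStats(m)
    for i in np.argsort(-st[1:,4])[:4]+1:
        P=W[l==i]; r=cv2.minAreaRect(P[:,:2].astype(np.float32)); print(n,st[i],r, cv2.boxPoints(r).round(3).tolist(),np.median(P[:,2]))
    for z0,z1 in((.1,.3),):
        q=W[(W[...,2]>z0)&(W[...,2]<z1)&(W[...,0]>.2)&(W[...,0]<.9)&(W[...,1]<.25)&(W[...,1]>-.5)]
        print(len(q),q[q[:,2].argmax()])
E
```

```text
scene table z -0.00199122142058461
scene [ 223  239  147  157 5240] ((0.5636997818946838, -0.011745437979698181), (0.11024864763021469, 0.42282944917678833), 0.10111169517040253) [[0.5080000162124634, 0.20000000298023224], [0.5090000033378601, -0.22300000488758087], [0.6190000176429749, -0.22300000488758087], [0.6179999709129333, 0.20000000298023224]] 0.01627728037238091
scene [ 209  263   82   98 1614] ((0.4790486991405487, -0.08784477412700653), (0.05276207998394966, 0.27504485845565796), 6.99797248840332) [[0.4359999895095825, 0.04500000178813934], [0.4699999988079071, -0.2280000001192093], [0.5220000147819519, -0.22100000083446503], [0.4880000054836273, 0.052000001072883606]] 0.016111349517733575
scene [224 247  47  39 794] ((0.37229448556900024, -0.016649380326271057), (0.11056017130613327, 0.04725022241473198), 85.21065521240234) [[0.3440000116825104, -0.07000000029802322], [0.39100000262260437, -0.07400000095367432], [0.4000000059604645, 0.035999998450279236], [0.3529999852180481, 0.03999999910593033]] 0.017721925265059946
scene [306 356  39  46 562] ((0.6821637749671936, -0.1
[... 1029 characters left out ...]
ide [201 152 135  84 586] ((0.8400851488113403, -0.08545190095901489), (0.45583653450012207, 0.008815556764602661), 89.9981460571289) [[0.8360000252723694, -0.31299999356269836], [0.843999981880188, -0.31299999356269836], [0.8450000286102295, 0.1420000046491623], [0.8360000252723694, 0.1420000046491623]] 0.018096458873548993
side [352 209  29  38 546] ((0.5848868489265442, -0.14527848362922668), (0.047478824853897095, 0.13286137580871582), 9.086999893188477) [[0.5509999990463257, -0.08299999684095383], [0.5720000267028809, -0.2150000035762787], [0.6190000176429749, -0.2070000022649765], [0.5979999899864197, -0.07599999755620956]] 0.01793531010583943
3665 [ 0.23685761 -0.49754424  0.29998512]
```

```bash
python3 - <<'E'
from h import *
Q=[]
for n in("scene","side"):
    W=cloud(n,np.load(f"pics/{n}0.npy")); off=.0015 if n=="scene" else 0
    m=(W[...,2]+off>.012)&(W[...,2]+off<.024)&(W[...,0]>.40)&(W[...,0]<.7)&(W[...,1]<.24)&(W[...,1]>-.28)
    m=cv2.morphologyEx(m.astype(np.uint8),cv2.MORPH_OPEN,np.ones((3,3),np.uint8))>0
    Q.append(W[m])
im=np.zeros((600,400,3),np.uint8)
for k,q in enumerate(Q):
    # image: right = -? rows: y, cols: x (1mm/px)
    u=((q[:,0]-.35)*1000).astype(int);v=((.27-q[:,1])*1000).astype(int); im[v.clip(0,599),u.clip(0,399),k*2]=255
cv2.imwrite("pics/top.png",im)
m=(im.max(2)>0).astype(np.uint8); m=cv2.morphologyEx(m,cv2.MORPH_CLOSE,np.ones((11,11),np.uint8))
m=cv2.morphologyEx(m,cv2.MORPH_OPEN,np.ones((15,15),np.uint8))
k,l,st,_=cv2.connectedComponentsWithStats(m)
for i in range(1,k):
    c=np.argwhere(l==i)[:,::-1].astype(np.float32); print(st[i],cv2.minAreaRect(c),cv2.boxPoints(cv2.minAreaRect(c)).round(1).tolist())
E
```

```text
[   63    30   206   466 55516] ((164.96511840820312, 257.1512451171875), (467.3529968261719, 154.36587524414062), 82.91483306884766) [[59.5, 34.79999923706055], [212.6999969482422, 15.699999809265137], [270.3999938964844, 479.5], [117.19999694824219, 498.6000061035156]]
[316  91  24  16 373] ((327.5, 98.5), (15.0, 23.0), 90.0) [[316.0, 91.0], [339.0, 91.0], [339.0, 106.0], [316.0, 106.0]]
[318 334  23  17 376] ((329.0, 342.0), (16.0, 22.0), 90.0) [[318.0, 334.0], [340.0, 334.0], [340.0, 350.0], [318.0, 350.0]]
```

View pics/top.png

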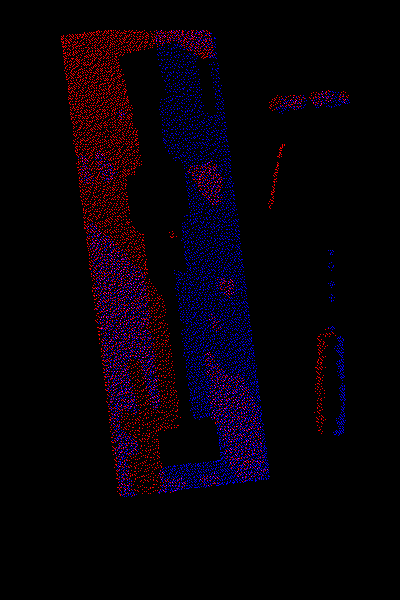

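The top view shows the board turned about 7° from world y, at rows 30–496 and columns 62–270. Now I'll refine this with clamp-frame points from the steelwork, paddle and grip.

```bash
cat >> h.py <<'E'
YAW=np.pi/2+np.radians(6.9); O=np.array([.5056,.090,0])
def RC():
    c,s=np.cos(YAW),np.sin(YAW); return np.array([[c,-s,0],[s,c,0],[0,0,1]])
def toC(W): return (W-O)@RC()
def toW(p): return RC()@np.asarray(p)+O
E
python3 - <<'E'
from h import *
for n in("scene","side"):
    W=cloud(n,np.load(f"pics/{n}0.npy")); C=toC(W)*1000
    im=cv2.imread(f"pics/{n}0.png").astype(int)
    ex=lambda m:(m.sum(),np.nanpercentile(C[m],[2,50,98],axis=0).round(1).tolist())
    X,Y,Z=C[...,0],C[...,1],C[...,2]
    near=abs(Y)<60
    print(n,"paddle",ex(near&(X<-295)&(X>-345)&(Z>115)&(Z<140)))
    print("handle up",ex(near&(X<-100)&(X>-200)&(Z>200)))
    for a in range(190,290,20): print("  handle",a,ex(near&(X<-90)&(X>-200)&(Z>a)&(Z<a+20)))
    print("block",ex((abs(Y)<60)&(X>50)&(X<165)&(Z>88)&(Z<105)&(im[...,2]-im[...,0]>40)))
    b=(Z>60)&(Z<140)&(X>20)&(X<250)&(Y>60)&(Y<200)
    print("bottle",ex(b))
    # paddle points listing
    m=near&(X<-230)&(X>-345)&(Z>85)&(Z<150)
    P=C[m]; 
    for x0 in range(-345,-230,10):
        q=P[(P[:,0]>=x0)&(P[:,0]<x0+10)]
        if len(q): print(x0,len(q),q[:,1].min().round(),q[:,1].max().round(),q[:,2].min().round(),q[:,2].max().round())
E
```

```text
scene paddle (np.int64(277), [[-331.7, -15.1, 120.8], [-316.6, -3.8, 125.9], [-296.8, 9.6, 128.6]])
handle up (np.int64(288), [[-166.5, -13.8, 203.4], [-153.2, -10.8, 260.5], [-120.2, 6.9, 275.2]])
  handle 190 (np.int64(35), [[-129.9, -11.6, 190.6], [-119.1, -10.5, 198.9], [-108.5, -7.1, 208.0]])
  handle 210 (np.int64(43), [[-146.8, -13.6, 210.8], [-132.8, -11.8, 222.0], [-122.6, -5.3, 229.6]])
  handle 230 (np.int64(54), [[-155.0, -14.0, 230.1], [-142.8, -12.3, 238.7], [-130.6, -6.3, 249.0]])
  handle 250 (np.int64(91), [[-166.7, -13.7, 250.8], [-158.4, -11.6, 264.1], [-142.4, 6.5, 269.6]])
  handle 270 (np.int64(84), [[-165.6, -12.1, 270.3], [-159.4, -3.0, 273.1], [-151.2, 7.7, 275.7]])
block (np.int64(532), [[54.9, -30.8, 89.8], [91.6, -9.9, 94.3], [143.8, 11.6, 97.2]])
bottle (np.int64(527), [[131.9, 115.3, 61.4], [146.1, 132.7, 95.1], [171.7, 163.1, 136.2]])
-335 69 -15.0 10.0 118.0 129.0
-325 81 -15.0 10.0 122.0 130.0
-315 83 -16.0 10.0 121.0 129.0
-305 45 -15.0 10.0 113.0 128.0
-295 30 -8.0 2.0 113.0 122.0
-285 66 -22.0 16.0 87.0 117.0
-275 141 -26.0 20.0 86.0 115.0
-265 99 
[... 609 characters left out ...]
 250 (np.int64(167), [[-158.1, -10.1, 250.3], [-145.6, 3.6, 259.7], [-137.8, 12.4, 269.7]])
  handle 270 (np.int64(71), [[-163.7, -9.6, 270.3], [-153.5, 1.7, 273.8], [-148.0, 10.6, 276.5]])
block (np.int64(1226), [[56.6, -22.2, 90.8], [108.8, 6.5, 96.1], [145.7, 33.0, 98.5]])
bottle (np.int64(1083), [[142.4, 124.3, 62.4], [173.1, 155.5, 99.1], [188.2, 172.5, 136.1]])
-335 19 -11.0 12.0 124.0 131.0
-325 35 -11.0 13.0 123.0 131.0
-315 32 -11.0 13.0 124.0 130.0
-305 46 -11.0 13.0 116.0 130.0
-295 23 -6.0 6.0 112.0 124.0
-285 25 -17.0 16.0 105.0 119.0
-275 61 -22.0 24.0 85.0 114.0
-265 101 -25.0 23.0 85.0 115.0
-255 20 -18.0 19.0 89.0 116.0
-245 16 -3.0 5.0 108.0 119.0
-235 6 0.0 4.0 112.0 121.0
```

```bash
cat >> h.py <<'E'
from scipy.spatial.transform import Rotation as Ro
from workcell import telemetry
YT=YAW-np.pi/2   # tool yaw wanted; tool y = -clamp x, tool x = -clamp y
def plan(targets,pr=True):
    s=telemetry.observe(); R0=Ro.from_euler("xyz",s["tool_rot"]); 
    Rg=Ro.from_euler("xyz",[np.pi,0,YT]); rv=(R0.inv()*Rg).as_rotvec()
    print("clk",round(s["clock"],2),"TCP clamp mm",(toC(s["position"])*1000).round(1),"F",s["force"].round(1),"rv",rv.round(3))
    for t in targets:
        print(t,R0.inv().apply(toW(np.array(t)/1000)-s["position"]).round(4))
E
python3 - <<'E'
from h import *
plan([(-105,0,360),(-105,0,265)])
E
```

```text
clk 0.1 TCP clamp mm [-616.7  301.9  230.8] F [ 0.8 -0.1 -0.4] rv [-0.001  0.     0.344]
(-105, 0, 360) [ 0.4569 -0.3798 -0.1289]
(-105, 0, 265) [ 0.4569 -0.3797 -0.0339]
```

{"name": "carry_out", "arguments": {"series": [[0,0,-0.06,0,0,0.1,255],[0,0,-0.129,0,0,0.2,255],[0.046,-0.038,-0.129,0,0,0.344,255],[0.091,-0.076,-0.129,0,0,0.344,255],[0.137,-0.114,-0.129,0,0,0.344,255],[0.183,-0.152,-0.129,0,0,0.344,255],[0.228,-0.19,-0.129,0,0,0.344,255],[0.274,-0.228,-0.129,0,0,0.344,255],[0.32,-0.266,-0.129,0,0,0.344,255],[0.365,-0.304,-0.129,0,0,0.344,255]]}}

```text
clock: 1.35
position: [0.4705, -0.1215, 0.3603]
tool_rot: [3.141, -0.0, 0.121]
force: [0.8, -0.5, 0.2]
grip_width: -0.0001
```

```bash
python3 - <<'E'
from h import *
plan([(-105,0,360),(-105,0,265)])
print(telemetry.observe()["qpos"].round(2))
E
```

```text
clk 1.35 TCP clamp mm [-205.8   60.2  360.3] F [ 0.8 -0.5  0.2] rv [ 0. -0.  0.]
(-105, 0, 360) [ 0.0603 -0.1007  0.0003]
(-105, 0, 265) [ 0.0603 -0.1007  0.0953]
[ 0.33  0.18 -0.23  1.76  0.04  1.2  -1.37]
```

{"name": "carry_out", "arguments": {"series": [[0.03,-0.05,0,0,0,0,255],[0.06,-0.1,0,0,0,0,255],[0.06,-0.101,0.03,0,0,0,255],[0.06,-0.101,0.06,0,0,0,255],[0.06,-0.101,0.095,0,0,0,255],[0.06,-0.101,0.095,0,0,0,255]]}}

```text
clock: 2.1
position: [0.5164, -0.0159, 0.2636]
tool_rot: [-3.141, 0.004, 0.121]
force: [0.1, 0.2, 0.7]
grip_width: -0.0001
```

```bash
python3 - <<'E'
from h import *
for n in("scene","side"):
    p,d=imaging.grab_frame(n); cv2.imwrite(f"pics/{n}1.png",cv2.resize(p[130:400,180:480],None,fx=2,fy=2))
pin=np.array([-82,135]); r=143
T=[]
for f in np.radians([60,50,40,30,22,15,9,5,2,0]):
    s=pin+r*np.array([-np.cos(f),np.sin(f)])+9*np.array([np.sin(f),np.cos(f)])
    T.append((round(s[0]+14.5),0,round(s[1])))
plan(T)
E
```

```text
clk 2.2 TCP clamp mm [-106.5    0.5  266.2] F [0.5 0.2 0.3] rv [-0. -0.  0.]
(-131, 0, 263) [0.0005 0.0245 0.0032]
(-153, 0, 250) [0.0005 0.0465 0.0162]
(-171, 0, 234) [0.0005 0.0645 0.0322]
(-187, 0, 214) [0.0005 0.0805 0.0522]
(-197, 0, 197) [0.0005 0.0905 0.0692]
(-203, 0, 181) [0.0005 0.0965 0.0852]
(-207, 0, 166) [0.0005 0.1005 0.1002]
(-209, 0, 156) [0.0005 0.1025 0.1102]
(-210, 0, 149) [0.0005 0.1035 0.1172]
(-210, 0, 144) [0.0005 0.1035 0.1222]
```

View pics/side1.png

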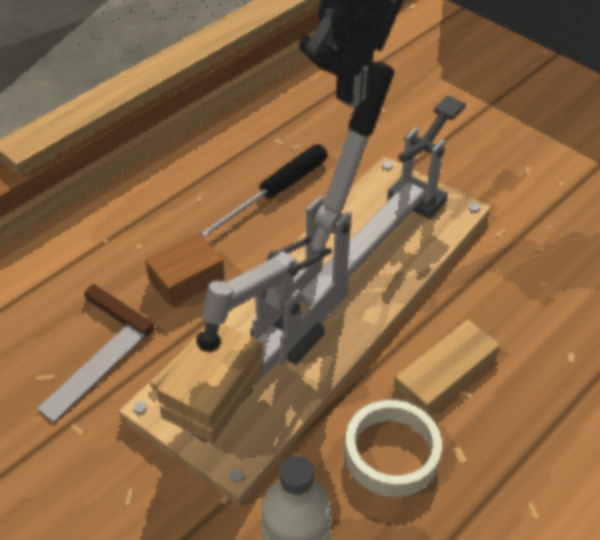

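View pics/scene1.png

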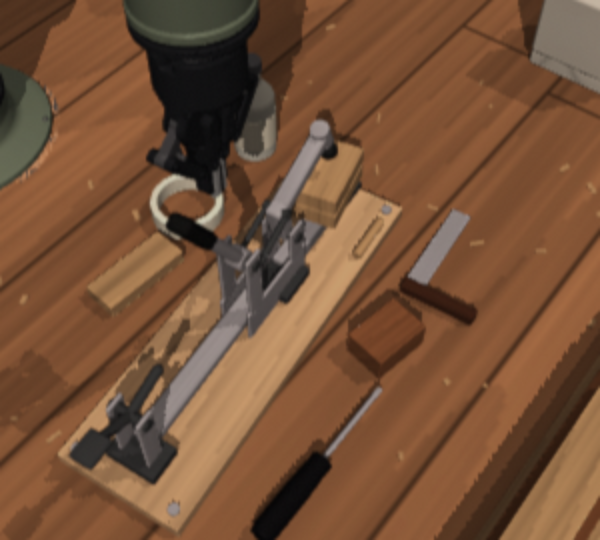

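The fingertips sit on the jaw side of the raised grip, at about (350,90) in the side crop and (215,185) in the scene crop. I can start the arc push.

{"name": "carry_out", "arguments": {"series": [[0,0.012,0.002,0,0,0,255],[0,0.0245,0.004,0,0,0,255],[0,0.036,0.01,0,0,0,255],[0,0.0465,0.017,0,0,0,255],[0,0.056,0.024,0,0,0,255],[0,0.0645,0.033,0,0,0,255],[0,0.073,0.043,0,0,0,255],[0,0.0805,0.053,0,0,0,255]]}}

```text
clock: 3.2
position: [0.5274, -0.0962, 0.2117]
tool_rot: [-3.142, -0.0, 0.121]
force: [-1.5, 1.3, 7.5]
grip_width: 0.0
```

```bash
python3 - <<'E'
from h import *
p,d=imaging.grab_frame("side"); cv2.imwrite("pics/side2.png",cv2.resize(p[130:400,180:480],None,fx=2,fy=2))
plan([(-197,0,197),(-203,0,181),(-207,0,166),(-209,0,156),(-210,0,149),(-210,0,143)])
E
```

```text
clk 3.25 TCP clamp mm [-188.3    1.2  210.6] F [2.  0.7 2.4] rv [-0.     0.001 -0.   ]
(-197, 0, 197) [0.0012 0.0087 0.0136]
(-203, 0, 181) [0.0013 0.0147 0.0296]
(-207, 0, 166) [0.0013 0.0187 0.0446]
(-209, 0, 156) [0.0013 0.0207 0.0546]
(-210, 0, 149) [0.0013 0.0217 0.0616]
(-210, 0, 143) [0.0013 0.0217 0.0676]
```

View pics/side2.png

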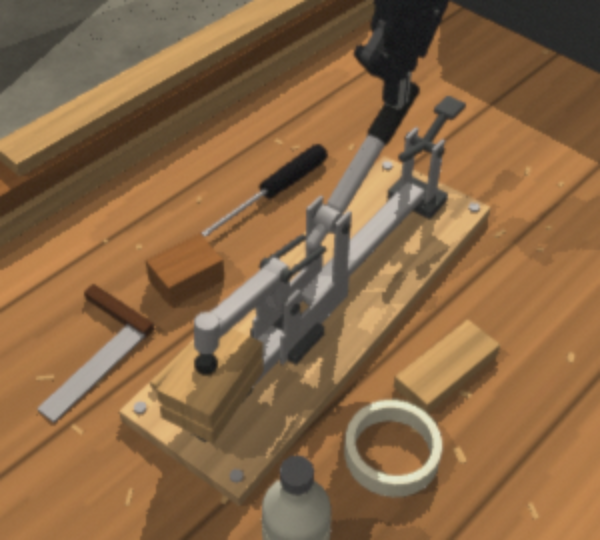

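The fingers, at about (395,95), are pressing on the grip. The handle is partly down and the jaw pad has reached the block at about (207,362). I'll continue the arc.

{"name": "carry_out", "arguments": {"series": [[0.001,0.005,0.007,0,0,0,255],[0.001,0.0087,0.0136,0,0,0,255],[0.001,0.012,0.021,0,0,0,255],[0.001,0.0147,0.0296,0,0,0,255],[0.001,0.017,0.037,0,0,0,255],[0.001,0.0187,0.0446,0,0,0,255],[0.001,0.0207,0.0546,0,0,0,255],[0.001,0.0217,0.061,0,0,0,255]]}}

```text
clock: 4.25
position: [0.5309, -0.1174, 0.1506]
tool_rot: [-3.142, 0.0, 0.121]
force: [-0.6, 0.9, 1.1]
grip_width: -0.0002
```

```bash
python3 - <<'E'
from h import *
plan([(-210,0,149),(-210,0,144),(-210,0,141)])
E
```

```text
clk 4.25 TCP clamp mm [-2.089e+02 -2.000e-01  1.506e+02] F [-0.6  0.9  1.1] rv [-0.  0.  0.]
(-210, 0, 149) [-0.0002  0.0011  0.0016]
(-210, 0, 144) [-0.0002  0.0011  0.0066]
(-210, 0, 141) [-0.0002  0.0011  0.0096]
```

{"name": "carry_out", "arguments": {"series": [[0,0.001,0.003,0,0,0,255],[0,0.001,0.005,0,0,0,255],[0,0.001,0.006,0,0,0,255],[0,0.001,0.007,0,0,0,255],[0,0.001,0.007,0,0,0,255]]}}

```text
clock: 4.88
position: [0.531, -0.1182, 0.1444]
tool_rot: [3.142, -0.0, 0.121]
force: [-0.5, 1.0, 0.1]
grip_width: 0.0003
```

```bash
python3 - <<'E'
from h import *
p,d=imaging.grab_frame("side"); cv2.imwrite("pics/side3.png",cv2.resize(p[130:400,180:480],None,fx=2,fy=2))
plan([(-210,0,141)])
E
```

```text
clk 4.92 TCP clamp mm [-2.097e+02 -2.000e-01  1.444e+02] F [-0.1  1.1  0.2] rv [ 0. -0.  0.]
(-210, 0, 141) [-0.0002  0.0003  0.0034]
```

View pics/side3.png

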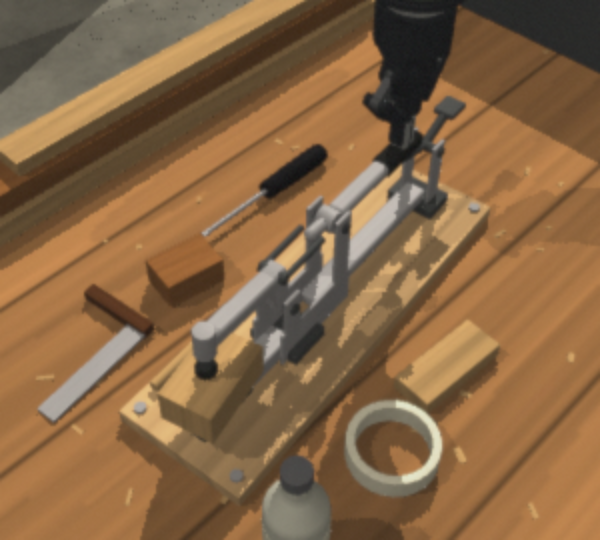

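The joint at about (210,410) now looks shut, the handle is level at about (395,155), and the force is near zero. I'll lift off and check that it holds.

{"name": "carry_out", "arguments": {"series": [[0,0,-0.02,0,0,0,255],[0,0,-0.06,0,0,0,255],[0,0.03,-0.06,0,0,0,255],[0,0.07,-0.06,0,0,0,255],[0,0.11,-0.06,0,0,0,255],[0,0.11,-0.06,0,0,0,255]]}}

```text
clock: 5.68
position: [0.5438, -0.2305, 0.2041]
tool_rot: [3.141, 0.0, 0.117]
force: [-0.7, -0.1, -0.7]
grip_width: -0.0004
```

```bash
python3 - <<'E'
from h import *
for n in("scene","side"):
    p,d=imaging.grab_frame(n); cv2.imwrite(f"pics/{n}4.png",cv2.resize(p[130:400,180:480],None,fx=2,fy=2))
    C=toC(cloud(n,d))*1000; X,Y,Z=C[...,0],C[...,1],C[...,2]
    m=(abs(Y)<14)&(X<-120)&(X>-245)&(Z>120)&(Z<170)
    for a in range(-245,-120,25):
        q=C[m&(X>a)&(X<a+25)]; print(n,a,len(q),np.percentile(q[:,2],[5,50,95]).round(1) if len(q) else "")
    b=(abs(Y)<35)&(X>50)&(X<160)&(Z>80)&(Z<105); q=C[b];print("blk top",np.percentile(q[:,2],[10,50,90]).round(1))
plan([(-320,0,140),(-320,0,128),(-322,0,98)])
E
```

```text
scene -245 172 [132.  141.3 144. ]
scene -220 169 [133.2 142.1 144. ]
scene -195 144 [133.5 141.5 144.6]
scene -170 124 [133.7 140.1 142.4]
scene -145 122 [132.8 139.7 141.9]
blk top [84.5 87.5 90.5]
side -245 75 [132.4 143.  145.9]
side -220 109 [132.6 143.5 146. ]
side -195 119 [133.8 142.5 145.2]
side -170 92 [134.7 141.5 143.5]
side -145 99 [135.  141.5 143.9]
blk top [86.6 89.2 91.3]
clk 5.78 TCP clamp mm [-3.195e+02 -1.000e-01  2.042e+02] F [-0.3  0.6 -0.2] rv [-0.  0. -0.]
(-320, 0, 140) [-0.0001  0.0005  0.0642]
(-320, 0, 128) [-0.0001  0.0005  0.0762]
(-322, 0, 98) [-1.000e-04  2.600e-03  1.062e-01]
```

View pics/side4.png

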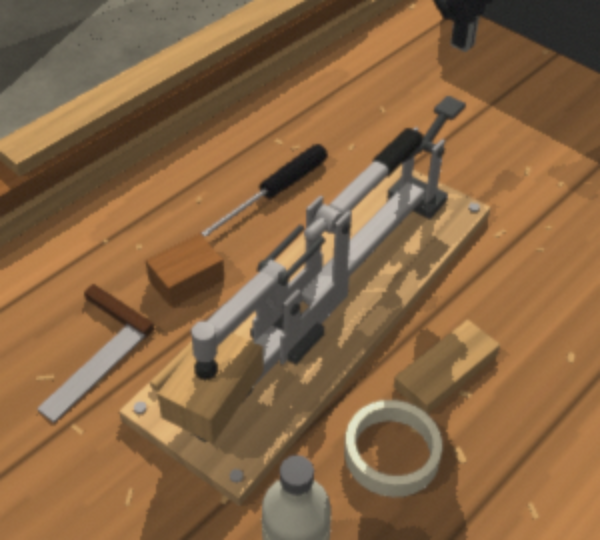

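The clamp holds by itself. The handle is level with its top at about 144 mm, and the block top has come down to about 90 mm. Next is the paddle at about (450,105), directly below the fingertips.

{"name": "carry_out", "arguments": {"series": [[0,0.001,0.04,0,0,0,255],[0,0.001,0.066,0,0,0,255],[0,0.001,0.074,0,0,0,255],[0,0.001,0.08,0,0,0,255],[0,0.001,0.085,0,0,0,255],[0,0.002,0.09,0,0,0,255],[0,0.002,0.095,0,0,0,255],[0,0.002,0.1,0,0,0,255],[0,0.002,0.104,0,0,0,255],[0,0.002,0.108,0,0,0,255]]}}

```text
clock: 7.02
position: [0.5444, -0.2291, 0.096]
tool_rot: [-3.141, 0.0, 0.121]
force: [-0.2, 0.3, 1.7]
grip_width: -0.0001
```

```bash
python3 - <<'E'
from h import *
p,d=imaging.grab_frame("side"); cv2.imwrite("pics/side5.png",cv2.resize(p[130:400,180:480],None,fx=2,fy=2))
plan([])
E
```

```text
clk 7.08 TCP clamp mm [-321.3   -0.    95.5] F [ 0.7 -0.3  0.2] rv [-0.001  0.001  0.001]
```

View pics/side5.png

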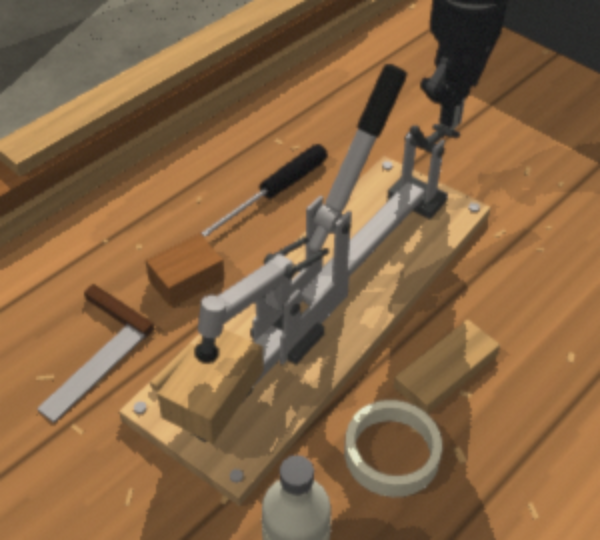

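The clamp has sprung open: the grip is swinging up at about (383,100) and the block lies shut at about (210,395). I'll retract straight up, then away from the clamp.

{"name": "carry_out", "arguments": {"series": [[0,0,-0.03,0,0,0,255],[0,0,-0.08,0,0,0,255],[0,0.03,-0.13,0,0,0,255],[0,0.07,-0.15,0,0,0,255],[0,0.1,-0.15,0,0,0,255],[0,0.1,-0.15,0,0,0,255],[0,0.1,-0.15,0,0,0,255],[0,0.1,-0.15,0,0,0,255],[0,0.1,-0.15,0,0,0,255],[0,0.1,-0.15,0,0,0,255]]}}

```text
clock: 8.32
position: [0.5566, -0.3283, 0.2464]
tool_rot: [3.142, -0.0, 0.121]
force: [-0.2, -0.6, -0.4]
grip_width: -0.0
```

```bash
python3 - <<'E'
from h import *
plan([])
for n in("scene","side"):
    p,d=imaging.grab_frame(n); cv2.imwrite(f"pics/{n}6.png",cv2.resize(p[130:430,180:480],None,fx=2,fy=2))
    C=toC(cloud(n,d))*1000; X,Y,Z=C[...,0],C[...,1],C[...,2]
    ex=lambda m:(m.sum(),np.nanpercentile(C[m],[2,50,98],axis=0).round(1).tolist())
    print(n,"handle",ex((abs(Y)<20)&(X<-90)&(X>-200)&(Z>230)&(Z<290)))
    print("paddle",ex((abs(Y)<20)&(X<-297)&(X>-340)&(Z>85)&(Z<150)))
    print("block",ex((abs(Y)<45)&(X>40)&(X<175)&(Z>82)&(Z<97)&(p[...,2].astype(int)-p[...,0]>40)))
E
```

```text
clk 8.32 TCP clamp mm [-4.214e+02 -4.000e-01  2.464e+02] F [-0.2 -0.6 -0.4] rv [ 0.    -0.     0.001]
scene handle (np.int64(227), [[-166.4, -13.8, 231.1], [-156.2, -10.2, 267.2], [-133.2, 6.8, 275.1]])
paddle (np.int64(269), [[-332.0, -14.8, 120.8], [-317.1, -3.5, 125.9], [-299.0, 9.4, 128.6]])
block (np.int64(560), [[55.0, -31.0, 83.4], [92.7, -8.4, 87.6], [143.0, 15.1, 90.4]])
side handle (np.int64(399), [[-159.6, -9.4, 231.5], [-142.3, 3.8, 255.3], [-127.0, 12.3, 275.9]])
paddle (np.int64(125), [[-330.3, -11.6, 121.1], [-311.4, 1.7, 127.4], [-298.5, 12.3, 130.1]])
block (np.int64(1234), [[55.8, -22.8, 84.8], [107.4, 6.1, 89.4], [145.1, 32.8, 91.8]])
```

View pics/side6.png

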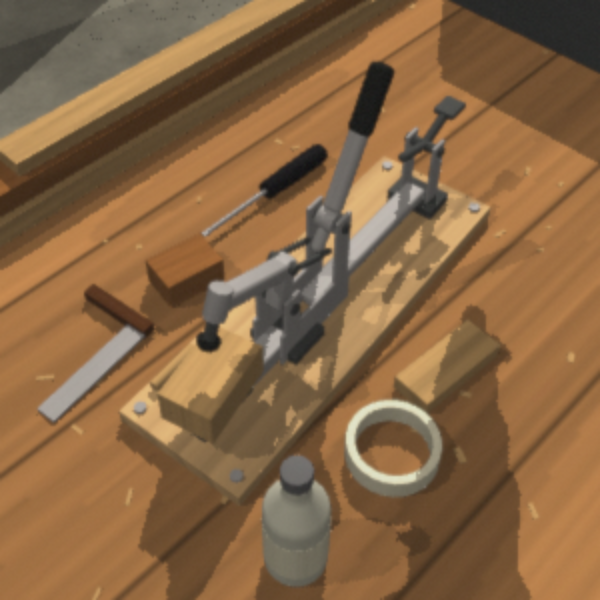

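View pics/scene6.png

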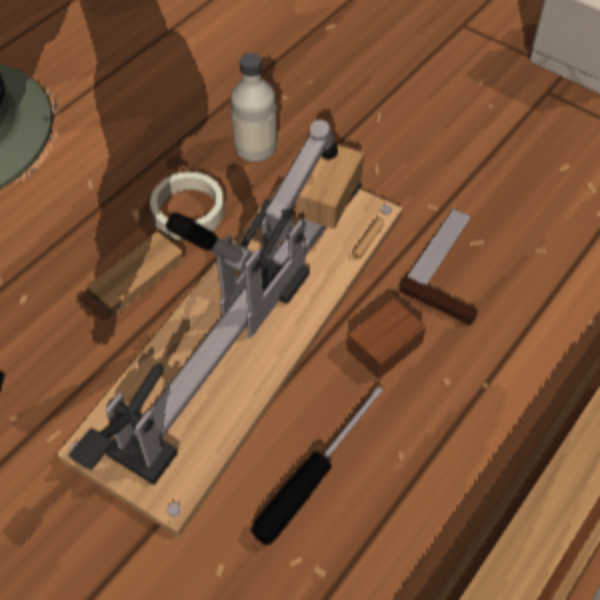

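The handle is back at fully open, with its end at 276 mm as at the start. The paddle is at rest near 128 mm. The block is shut on the anvil with its top near 90 mm and its x range unchanged, and the bottle is upright.

```bash
python3 -c "
from workcell import ticket
print(ticket.job_done())"
```

```text
the job is handed in; nothing more can be done
None
```

I locked the clamp on the block, released it with the rear lever, and handed the job in at about 8.4 s. No verdict was reported.

- **Locking:** I pushed the handle down past dead centre with the closed fingertips and lifted off. It stayed level (top at about 144 mm), with the block top down from about 97 mm to 90 mm, so the joint was shut.
- **Release:** I pressed the paddle about 32 mm down. The clamp sprang open, and I moved the arm clear.
- **Last checks:** The handle was back in its open pose and the paddle at its rest height. The closed block lay flat and unmoved on the anvil, and the glue bottle stood upright. The robot touched nothing.
- **Disagreements:** No check failed. The two cameras' depth readings differed by about 2 mm, within the stated calibration. The clamp's squeeze on the block could not be measured, so that part rests on the handle staying locked.

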